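Refit the clean filter in the bench fume extractor

ROBOT

A 7-joint arm with a two-finger parallel gripper is mounted at the origin on the work surface. World frame = base frame: x ahead of the robot, y to its left, z up, the work surface at z = 0. Lengths are in m, angles in rad, forces in N, time in s.
With the tool pointing down it reaches from about 0.4 to 0.85 m from the base axis. Payload 10.4 kg.
Tool frame: the origin (TCP) lies midway between the tips of the shut fingers; the grasp point (between the pads) lies 19 mm behind it; y points along the fingers, x is the direction in which the jaws open and shut, and the axes are right-handed (so a half turn about y gives the same grasp; the last joint's range is limited). The gripper opens to 87 mm and grips with 3 to 60 N. Pads are 19 mm wide; open, the fingers measure 117 mm over their backs; the gripper's body (75 mm by 190 mm) begins 51 mm behind the grasp point.
Start: joints at [-1.129, 0.332, -0.065, 1.46, 0.022, 1.35, -0.088], TCP at [0.28, 0.559, 0.223] pointing down, gripper open.
Joint ranges: [-2.6, 2.6], [-0.5, 2.12], [-1.47, 1.34], [0.16, 2.42], [-1.27, 4.41], [0.06, 2.06], [-2.6, 2.6]. Speed limits (rad/s): [2.22, 2.22, 2.79, 2.79, 3.14, 3.14, 3.14].

INTERFACE

Orientations are given as a unit quaternion [x, y, z, w].
In Python, from bench import * gives the robot as it stands.
- The arm moves only by the tool jog_arm, never from a script. Its argument "commands" is a list of rows, each an object with "translation": the shift along the world's x, y, z in mm, a list of three; "twist": the turn about the world's z in rad. A call has 1 to 20 rows; each row shifts and turns the commanded pose from where the row before left it; what a row does not reach is not made up. A row lasts 1/10 s, in which the tool goes at most 50 mm and 8.59 degrees, less where a joint would pass 70% of its speed; a pose out of reach is approached as far as the arm can. A call is refused whole if a number of a shift passes 50 or a number of a turn 0.15, either way. A call with a gripper value outside its range is refused whole. "grip" is the closure, from 0 (fully open) to 1 (shut), set as the call begins (left out, the last holds). The fingers move at their own pace and stop on an object; "grip_force" is the grip in N (left out, the last holds). Time passes only in rows, so rows that do not move let the fingers close. It gives the time, the measured TCP pose, the force and the opening at its end, in the units of the state.
- read_state(): the state, without advancing time (a new reading comes with each control period).
- camera(name): name is "scene" or "side" or "wrist"; returns a dict with "img" (384x512x3 uint8, red, green, blue), "fx", "fy", "cx", "cy" (pixels), "cam_to_world" (4x4, takes a point from camera to world coordinates). Camera axes: x right, y down, z forward; pixel columns grow to the right and rows downward; lengths in m; the calibration is good to about 2 mm. The wrist camera is an equidistant fisheye: a pixel r from the principal point sees the ray r / f radians off the axis. A picture is of the moment at which its call begins. There is no depth.
- close_job(): hands the job in, once; it reports no verdict.
The state is a dict: "time": time; "joint_positions": joint angles; "joint_vel": joint speeds; "joint_torque": joint torques, N m; "ee_pos": TCP position; "eef_rot": TCP orientation; "ft_force": force on the tool from outside, world axes, zero at the start; "torque": the same for the moment, N m; "width": finger opening in m.
Only numpy, scipy, OpenCV 4.12 (cv2) and the standard library are available. Lean on these libraries where they do the work, as an engineer would, in place of code of your own. Each camera call takes 0.05 s, during which the arm holds its last target.

TASK

Get the fume extractor ready for welding: set the clean (white) filter flat into the open filter tray by its handle, without dropping it, then press the tray all the way in and let go so that its push-push latch catches and the tray stays shut. Only then turn the fan knob clockwise to its third click from off, the green dot, without going past it. Leave the dirty filter and everything else on the bench where they are.

Things in the scene. Friction and masses are not known exactly. Their poses are not given: they have to be found in the camera images.
- clean_mid (a point): CLEAN filter (loose, 0.2 to 0.42 kg): blue block, white pleats, 60 (x) x 100 (y) x 26 mm high. Centred on top a black upright handle bar, 50 mm along x, 12 mm thick along y, 26 to 60 mm above the underside: grip it across the 12 mm, fingertips higher than 26 mm. Point: on the centre line, 30 mm above the underside, z up. A half turn makes no difference. May swap places with the dirty one.
- used_mid (a point): DIRTY filter, same shape and point, blue with dark brown pleats; bystander, leave alone
- extractor: fume extractor, fixed to the bench; origin: centre of the underside of its low red part, x points away from the tray end, z up. Red part 220 (x) x 180 (y) x 92 mm high; the tray slides out of its -x face (at x = -110 mm). From x = 70 to 220 mm stands the grey blower housing, 170 mm high. The fan knob's axis is at x = -30 mm, y = 0.
- tray (a joint): how far the tray stands out from its inner stop (m): starts 0.086 to 0.112. Slides with 1 N friction; below 0.033 a spring resists, 3 N rising to 8 N. Push-push latch: press against the stop (below 0.002; some 10 to 18 N), let go: it springs back to 0.011 and holds. Pressed too little, it springs out past 0.033: press again. A second full press on a latched tray releases it.
- tray_pocket (a point): centre of the tray pocket floor, 10 mm above the bench; moves with the tray. x points into the extractor (the way it shuts), z up. Pocket: open on top, 70 mm along x by 110 mm along y, 5 mm play round the filter, whose own x goes along this x (either way round); walls 16 mm high. The 90 mm high front plate begins 35 mm away on the -x side. The extractor's face lies (tray joint - 0.033 m) along +x.
- tray_push (a point): centre of the yellow mark on the outer face of the tray's aluminium front plate, 72 mm above the bench; moves with the tray. x is the way to push, z up. Plate 150 mm wide, 10 mm thick, top edge 90 mm above the bench. Push here with shut fingers pointing down, tips about 60 mm above the bench, so that the hand clears the 92 mm high extractor behind the plate.
- fan_knob (a joint): fan knob angle (rad): 0 = off, the counter-clockwise stop (yellow dot); grows clockwise seen from above. 14 clicks a turn, 0.449 each; third click (big green dot) = 1.346; end stop 2.69. Starts at off or the first click. Sprung detents, about 0.07 N m; let go, it settles at the nearest click.
- fan_knob_grip (a point): grip point on the fan knob's vertical axis, 129 mm above the bench. Black bar grip 42 mm long along this x, 14 mm thick along y, from 106 to 136 mm above the bench, on a 44 mm disc whose top is at 106 mm; keep the fingertips above that. A white line marks the pointer end (-x). Turns with the knob.
- can_mid (a point): yellow can, upright, 66 mm diameter, 160 mm high, bystander; point: its centre
- offcut_mid (a point): square steel tube lying on the bench, 120 (x) x 40 x 40 mm, bystander; point: its centre
- hammer_grip (a point): hammer lying flat, 200 mm long, bystander; point: on its handle
Mind the look-alikes: they are no part of the job. Leave any red or yellow look-alike of the part that bears clean_mid alone.

How it is judged:
By the outcome, as a careful person would: the job done as asked, in the order asked, and still so for the second after the job is handed in, with the robot touching nothing.
It also fails if it takes over 58 s, if anything falls off the work surface, if the arm or the gripper's body presses on something with over 40 N, if the wrist force passes 120 N, or if a joint passes its speed limit or range.

## Working session

There is one attempt and no reset: what is moved stays moved. The work goes in short steps, Python scripts to look and compute and a tool call to move; the robot and the scene stay as the last step left them, time stands still between calls to the robot, and variables do not carry over. Pictures are saved under pics/ and viewed, and the job is handed in when it is done.

Besides the shell and the picture viewer there is one more tool, called after ">>>" as name(argument=value, ...) on one line, values as JSON. jog_arm: Moves the arm, as the interface text tells. Its arguments: {"type":"object","properties":{"commands":{"type":"array"},"grip":{"type":"number"},"grip_force":{"type":"number"}},"required":["commands"]}

```bash
ls; mkdir -p pics; cat > h.py <<'E'
from bench import *
import numpy as np, cv2
def snap(n,fn):
    c=camera(n); cv2.imwrite('pics/'+fn+'.png',c['img'][:,:,::-1]); np.savez('pics/'+fn+'.npz',**{k:np.array(v) for k,v in c.items()}); return c
def ld(fn): return np.load('pics/'+fn+'.npz')
def ray(c,u,v,wrist=False):
    x=(u-c['cx'])/c['fx']; y=(v-c['cy'])/c['fy']
    if wrist:
        r=np.hypot(x,y); d=np.array([np.sin(r)*x/r,np.sin(r)*y/r,np.cos(r)]) if r>0 else np.array([0,0,1.])
    else: d=np.array([x,y,1.])
    T=c['cam_to_world']; return T[:3,3],T[:3,:3]@d
def at(c,u,v,z,wrist=False):
    o,d=ray(c,u,v,wrist); return np.round(o+d*(z-o[2])/d[2],4)
def proj(c,p,wrist=False):
    T=c['cam_to_world']; q=T[:3,:3].T@(np.array(p)-T[:3,3])
    if wrist:
        r=np.hypot(q[0],q[1]); a=np.arctan2(r,q[2]); q=np.array([q[0]/r*a,q[1]/r*a,1])
    else: q=q/q[2]
    return np.round([c['fx']*q[0]+c['cx'],c['fy']*q[1]+c['cy']],1)
E
python3 - <<'E'
from h import *
for n in ['scene','side','wrist']:
    c=snap(n,n+'0'); print(n,c['fx'],c['cx'],c['cy'],np.round(c['cam_to_world'],3).tolist())
print(read_state())
E
```

```text
pics
scene 364.2855755279337 252.7361793098645 196.95845805540398 [[0.501, 0.712, -0.491, 1.061], [0.865, -0.413, 0.285, -0.403], [-0.0, -0.568, -0.823, 0.974], [0.0, 0.0, 0.0, 1.0]]
side 420.0925953446215 251.93971926060487 194.7150867456304 [[0.818, -0.412, 0.401, 0.013], [-0.575, -0.573, 0.584, -0.83], [-0.011, -0.708, -0.706, 0.993], [0.0, 0.0, 0.0, 1.0]]
wrist 297.3186396354542 253.0758015457079 192.3857325253629 [[0.449, 0.865, 0.224, 0.22], [0.893, -0.435, -0.114, 0.589], [-0.002, 0.251, -0.968, 0.384], [0.0, 0.0, 0.0, 1.0]]
{'time': 0.15, 'joint_positions': array([-1.12859091,  0.33274077, -0.0647027 ,  1.46071431,  0.02158506,
        1.34993215, -0.08844466]), 'joint_vel': array([-0.00030168, -0.0016689 ,  0.00157102, -0.00291861, -0.00092783,
       -0.00027294, -0.0019706 ]), 'joint_torque': array([ 1.13706334e-03, -6.23628473e+01,  2.50728516e-02, -3.90143287e+01,
       -6.12399168e-02,  3.72681313e-02,  1.47514033e-04]), 'ee_pos': array([0.28001942, 0.55843541, 0.22194421]), 'eef_rot': array([ 0.60191657,  0.37109609, -0.37174593, -0.60148907]), 'ft_force': array([0.69820703, 0.66277147, 0.59935704]), 'torque': array([ 0.0103901 , -0.00598225, -0.00411592]), 'width': 0.08690844518468023}
```

View pics/scene0.png

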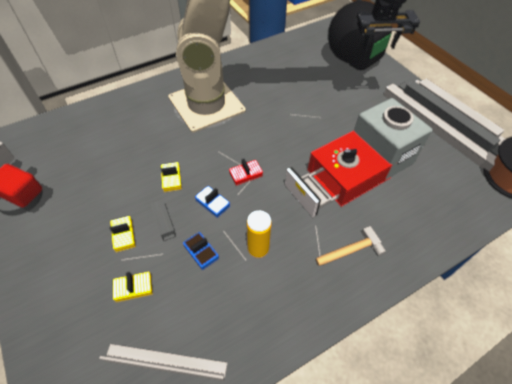

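View pics/side0.png

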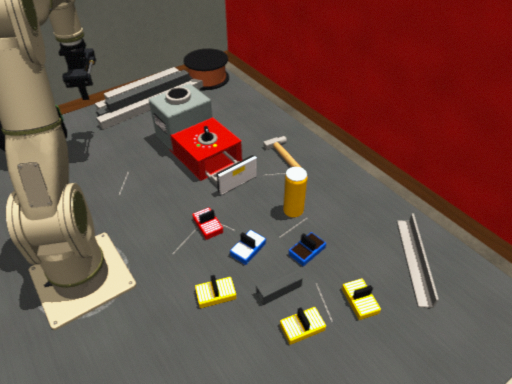

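View pics/wrist0.png

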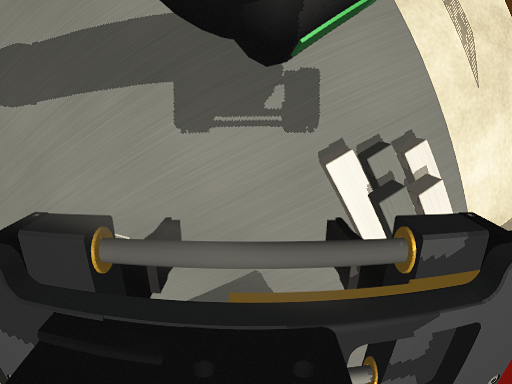

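The scene camera shows the white filter at about (212,201) and the dirty one at (201,251). The extractor is at about (350,165), with its open tray at about (315,188). I'll enlarge these.

```bash
python3 - <<'E'
from h import *
for n,(x,y,w,h) in {'scene0':(180,130,220,165),'side0':(150,100,180,135),'side0b':(190,195,160,80)}.items():
    im=cv2.imread('pics/'+n[:6].rstrip('b')+'.png') if n!='side0b' else cv2.imread('pics/side0.png')
    s=min(800/w,600/h); im=cv2.resize(im[y:y+h,x:x+w],None,fx=s,fy=s,interpolation=cv2.INTER_CUBIC)
    cv2.imwrite('pics/crop_'+n+'.png',im); print(n,s)
from scipy.spatial.transform import Rotation as R
s=read_state(); print(R.from_quat(s['eef_rot']).as_matrix().round(3))
c=ld('scene0');d=ld('side0')
print(at(c,212,201,.02),at(d,248,247,.02))
E
```

```text
scene0 3.6363636363636362
side0 4.444444444444445
side0b 5.0
[[ 0.448 -0.    -0.894]
 [ 0.894 -0.001  0.448]
 [-0.001 -1.    -0.   ]]
[ 0.4403 -0.192   0.02  ] [ 0.4318 -0.196   0.02  ]
```

View pics/crop_scene0.png

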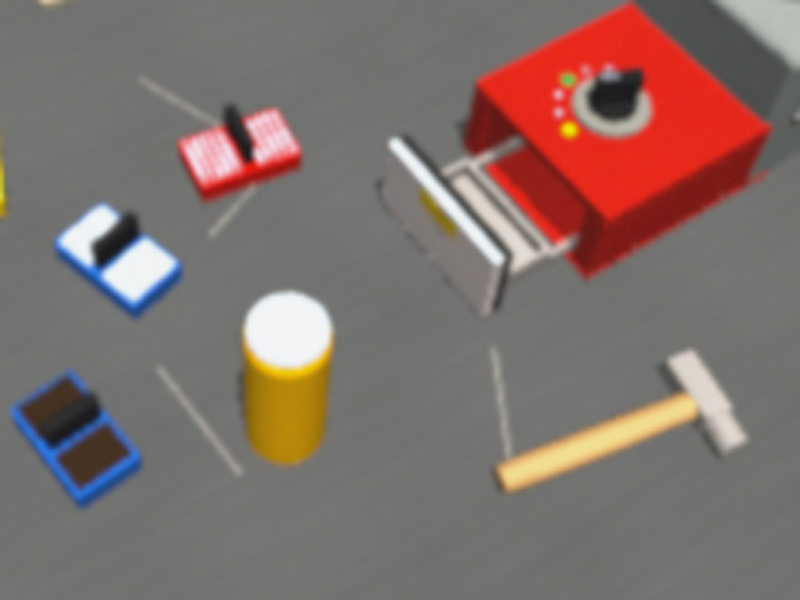

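View pics/crop_side0.png

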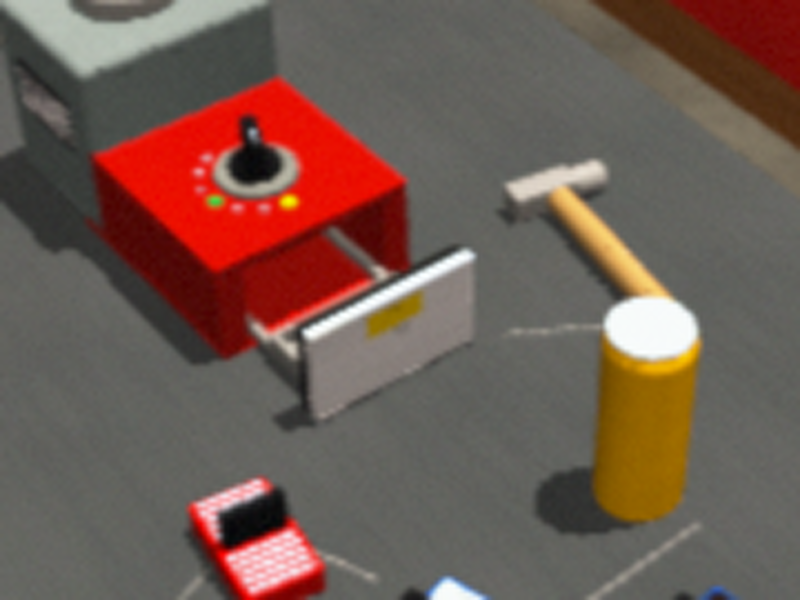

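View pics/crop_side0b.png

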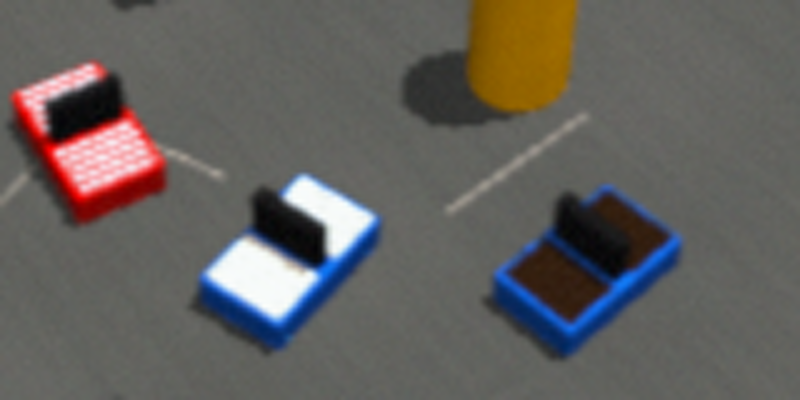

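```bash
cat > fit.py <<'E'
from h import *
from scipy.optimize import least_squares
c=ld('scene0');d=ld('side0')
A=lambda X,Y:((X+.5)/3.63636-.5+180,(Y+.5)/3.63636-.5+130)
B=lambda X,Y:((X+.5)/4.44444-.5+150,(Y+.5)/4.44444-.5+100)
C=lambda X,Y:((X+.5)/5-.5+190,(Y+.5)/5-.5+195)
def fit(obs,x0):
    def f(p):
        cs,sn=np.cos(p[2]),np.sin(p[2]); r=[]
        for cam,uv,(a,b,z) in obs:
            r+=list(proj(cam,[p[0]+cs*a-sn*b,p[1]+sn*a+cs*b,z])-uv)
        return r
    s=least_squares(f,x0,diff_step=1e-3) ; return s.x,np.array(f(s.x)).reshape(-1,2)
E
sed -i 's/return np.round(\[c\[.fx.\]\*q\[0\]+c\[.cx.\],c\[.fy.\]\*q\[1\]+c\[.cy.\]\],1)/return np.array([c["fx"]*q[0]+c["cx"],c["fy"]*q[1]+c["cy"]])/' h.py
python3 - <<'E'
from fit import *
# extractor
for nm,P in [('fl',(A(477,85))),('fr',A(607,218)),('br',A(768,127)),('bl',A(632,5))]: print('scene',nm,at(c,*P,.092))
for nm,P in [('fl',(B(218,270))),('fr',B(405,183)),('br',B(280,80)),('bl',B(98,157))]: print('side',nm,at(d,*P,.092))
for nm,P in [('w1',A(57,240)),('w2',A(103,205)),('w3',A(180,268)),('w4',A(137,303))]: print('scene',nm,at(c,*P,.026))
for nm,P in [('w1',C(202,275)),('w2',C(303,173)),('w3',C(380,217)),('w4',C(277,327))]: print('side',nm,at(d,*P,.026))
print('plate',at(c,*A(390,143),.09),at(c,*A(502,264),.09),at(d,*B(302,335),.09),at(d,*B(472,258),.09))
print('knobtop',at(c,*A(617,85),.136),at(d,*B(250,125),.136))
E
```

```text
scene fl [0.4796 0.1491 0.092 ]
scene fr [0.6516 0.1576 0.092 ]
scene br [0.6446 0.3382 0.092 ]
scene bl [0.4711 0.3298 0.092 ]
side fl [0.4738 0.1495 0.092 ]
side fr [0.6459 0.1551 0.092 ]
side br [0.6396 0.3331 0.092 ]
side bl [0.4659 0.3273 0.092 ]
scene w1 [ 0.3993 -0.2299  0.026 ]
scene w2 [ 0.3854 -0.1786  0.026 ]
scene w3 [ 0.479 -0.151  0.026]
scene w4 [ 0.4921 -0.199   0.026 ]
side w1 [ 0.3817 -0.1775  0.026 ]
side w2 [ 0.4731 -0.1483  0.026 ]
side w3 [ 0.4906 -0.2027  0.026 ]
side w4 [ 0.3961 -0.233   0.026 ]
plate [0.4949 0.0478 0.09  ] [0.6444 0.0574 0.09  ] [0.4877 0.0533 0.09  ] [0.6368 0.0518 0.09  ]
knobtop [0.5674 0.2231 0.136 ] [0.5586 0.2381 0.136 ]
```

```bash
python3 - <<'E'
from fit import *
print('red handle',at(c,*A(240,130),.045),at(d,*C(85,105),.045))
print('can top',at(c,*A(288,330),.16),at(d,*B(651,328),.16))
print('dirty',at(c,*A(75,435),.026),at(d,*C(590,268),.026))
print('hammer',at(c,*A(500,480),.01),at(c,*A(715,400),.02))
# robot base corners check
print('offcut', at(d,280,288,.04), at(c,168,220,.04))
print('yellow1', at(c,171,175,.03))
E
```

```text
red handle [ 0.3853 -0.0385  0.045 ] [ 0.3871 -0.0398  0.045 ]
can top [ 0.6469 -0.1448  0.16  ] [ 0.6429 -0.1452  0.16  ]
dirty [ 0.5774 -0.2972  0.026 ] [ 0.5666 -0.3036  0.026 ]
hammer [ 0.7725 -0.0228  0.01  ] [0.8057 0.165  0.02  ]
offcut [ 0.4144 -0.3694  0.04  ] [ 0.4488 -0.3405  0.04  ]
yellow1 [ 0.287  -0.2647  0.03  ]
```

>>> jog_arm(commands=[{"translation": [0,-5,40],"twist": 0},{"translation": [5,-20,40],"twist": 0},{"translation": [13,-40,0],"twist": -0.045},{"translation": [13,-40,0],"twist": -0.045},{"translation": [13,-40,0],"twist": -0.045},{"translation": [13,-40,0],"twist": -0.045},{"translation": [13,-40,0],"twist": -0.045},{"translation": [13,-40,0],"twist": -0.045},{"translation": [13,-40,0],"twist": -0.045},{"translation": [13,-40,0],"twist": -0.045},{"translation": [13,-40,0],"twist": -0.045},{"translation": [13,-40,0],"twist": -0.045},{"translation": [13,-40,0],"twist": -0.045},{"translation": [13,-40,0],"twist": -0.045},{"translation": [0,-40,0],"twist": -0.045},{"translation": [0,-40,0],"twist": -0.045},{"translation": [0,-40,-20],"twist": -0.045},{"translation": [0,-40,-30],"twist": -0.045},{"translation": [0,-40,-30],"twist": -0.045},{"translation": [0,-30,-30],"twist": -0.045}], grip=0)

```text
time: 2.15
ee_pos: [0.4405, -0.1788, 0.1917]
eef_rot: [0.7, 0.103, -0.103, -0.699]
ft_force: [0.9, 1.5, -0.9]
width: 0.0868
```

```bash
python3 - <<'E'
from h import *
from scipy.spatial.transform import Rotation as R
c=snap('wrist','wrist1'); snap('side','side1')
s=read_state(); print(s['time'],s['ee_pos'],R.from_quat(s['eef_rot']).as_matrix().round(3),s['joint_positions'].round(2))
E
```

```text
2.25 [ 0.43818161 -0.1798788   0.18930839] [[ 0.959 -0.005 -0.285]
 [ 0.285 -0.001  0.959]
 [-0.005 -1.     0.001]] [-0.42 -0.01  0.72  1.92  0.01  1.23  0.59]
```

View pics/wrist1.png

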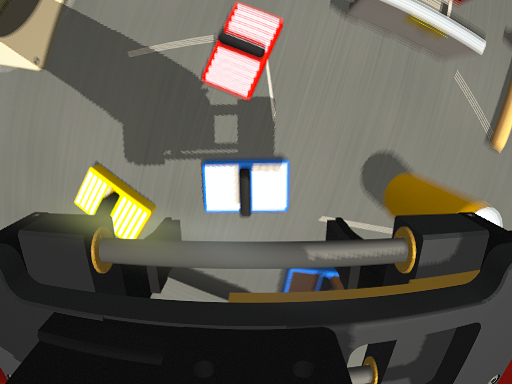

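View pics/side1.png

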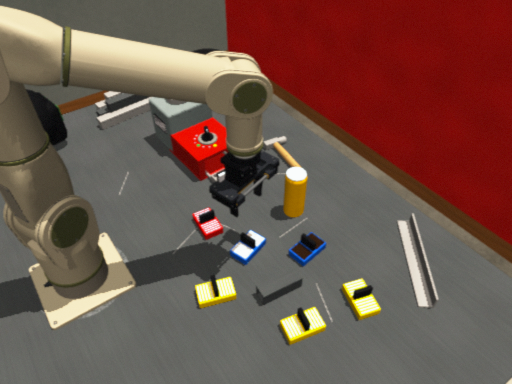

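```bash
python3 - <<'E'
from h import *
c=ld('wrist1')
P=[at(c,*p,.026,True) for p in [(203,162),(287,159),(289,212),(205,213)]]
for p in P: print(p)
m=np.mean(P,0);print(m, np.arctan2(*(P[1]-P[0]+P[2]-P[3])[1::-1]))
print('bar top',at(c,245,171,.06,True),at(c,245,212,.06,True))
print('bar', proj(c,[.437,-.19,.06],True))
# tray plate from wrist
print('plate top',at(c,383,3,.09,True),at(c,484,47,.09,True))
E
```

```text
[ 0.382  -0.1777  0.026 ]
[ 0.4713 -0.1476  0.026 ]
[ 0.493 -0.206  0.026]
[ 0.3992 -0.2354  0.026 ]
[ 0.436375 -0.191675  0.026   ] 0.31419485061260466
bar top [ 0.4293 -0.1679  0.06  ] [ 0.4414 -0.2095  0.06  ]
bar [246.16674678 193.46620078]
plate top [0.5066 0.0358 0.09  ] [0.6384 0.0533 0.09  ]
```

The wrist view shows the white filter at px (203..289, 159..213). All three cameras agree on about (0.436, -0.190), with yaw 0.31. I'll descend, staying just above it first.

>>> jog_arm(commands=[{"translation": [-1,-5,-25],"twist": 0.02},{"translation": [-1,-5,-30],"twist": 0},{"translation": [0,0,-25],"twist": 0},{"translation": [0,0,-15],"twist": 0},{"translation": [0,0,0],"twist": 0}])

```text
time: 2.75
ee_pos: [0.4382, -0.1853, 0.0962]
eef_rot: [-0.698, -0.111, 0.113, 0.699]
ft_force: [0.5, 0.4, 0.7]
width: 0.0873
```

```bash
python3 - <<'E'
from h import *
from scipy.spatial.transform import Rotation as R
s=read_state(); print(s['time'],s['ee_pos'],R.from_quat(s['eef_rot']).as_matrix()[:,0].round(3),s['ft_force'])
E
```

```text
2.75 [ 0.43816562 -0.18529817  0.09621844] [ 0.95   0.312 -0.003] [0.4524876  0.43775578 0.65697292]
```

>>> jog_arm(commands=[{"translation": [-1,-3,-20],"twist": 0},{"translation": [-1,-2,-20],"twist": 0},{"translation": [0,0,-15],"twist": 0},{"translation": [0,0,-8],"twist": 0},{"translation": [0,0,0],"twist": 0}])

```text
time: 3.25
ee_pos: [0.4373, -0.1909, 0.0347]
eef_rot: [-0.698, -0.111, 0.112, 0.698]
ft_force: [-0.6, 0.6, 0.5]
width: 0.0871
```

```bash
python3 - <<'E'
from h import *
snap('side','side2'); snap('scene','scene2');c=snap('wrist','wrist2')
s=read_state();print(s['ee_pos'],s['ft_force'])
a=cv2.imread('pics/side2.png')[180:290,190:310];b=cv2.imread('pics/scene2.png')[150:260,160:280]
cv2.imwrite('pics/m2.png',np.hstack([cv2.resize(x,None,fx=3.3,fy=3.3,interpolation=cv2.INTER_CUBIC) for x in(a,b)]))
E
```

```text
[ 0.43794165 -0.19131251  0.03559975] [1.09488206 0.04445947 0.22983309]
```

View pics/m2.png

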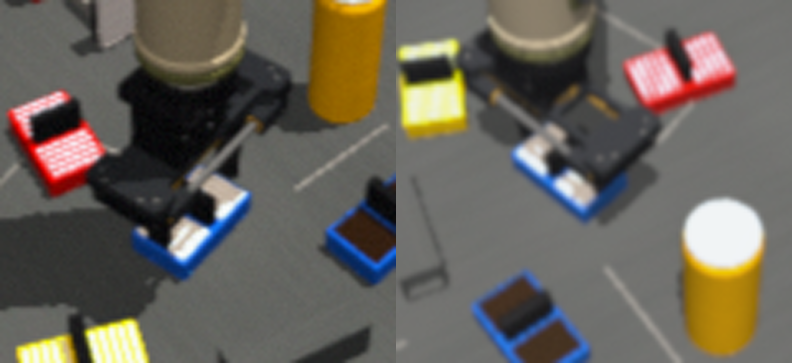

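View pics/wrist2.png

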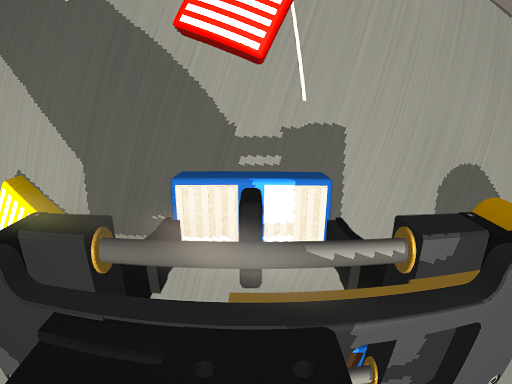

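The handle sits centred between the fingers at wrist px (250,235), with nothing touching. I'll lower 3 mm and grip.

>>> jog_arm(commands=[{"translation": [0,0,-3],"twist": 0},{"translation": [0,0,0],"twist": 0}])

```text
time: 3.6
ee_pos: [0.4374, -0.1912, 0.0318]
eef_rot: [-0.698, -0.112, 0.111, 0.698]
ft_force: [-1.0, -0.6, -0.2]
width: 0.0867
```

>>> jog_arm(commands=[{"translation": [0,0,0],"twist": 0},{"translation": [0,0,0],"twist": 0},{"translation": [0,0,0],"twist": 0},{"translation": [0,0,0],"twist": 0},{"translation": [0,0,0],"twist": 0},{"translation": [0,0,0],"twist": 0}], grip=1, grip_force=40)

```text
time: 4.2
ee_pos: [0.4372, -0.1913, 0.0316]
eef_rot: [-0.698, -0.111, 0.111, 0.698]
ft_force: [0.2, 0.1, 0.4]
width: 0.047
```

>>> jog_arm(commands=[{"translation": [0,0,0],"twist": 0},{"translation": [0,0,0],"twist": 0},{"translation": [0,0,0],"twist": 0},{"translation": [0,0,0],"twist": 0},{"translation": [0,0,0],"twist": 0},{"translation": [0,0,0],"twist": 0},{"translation": [0,0,0],"twist": 0}])

```text
time: 4.9
ee_pos: [0.4371, -0.1913, 0.0316]
eef_rot: [-0.698, -0.111, 0.111, 0.698]
ft_force: [-0.5, -0.4, -0.2]
width: 0.012
```

Gripped at width 12 mm. Now I'll lift, carry it towards the tray and look.

>>> jog_arm(commands=[{"translation": [0,0,15],"twist": 0},{"translation": [0,0,30],"twist": 0},{"translation": [0,0,40],"twist": 0},{"translation": [0,0,40],"twist": 0},{"translation": [0,0,40],"twist": 0},{"translation": [13,10,10],"twist": -0.03},{"translation": [20,25,0],"twist": -0.04},{"translation": [20,30,0],"twist": -0.04},{"translation": [20,30,0],"twist": -0.04},{"translation": [20,30,0],"twist": -0.04},{"translation": [20,30,0],"twist": -0.04},{"translation": [10,20,0],"twist": -0.04},{"translation": [5,10,0],"twist": 0},{"translation": [0,0,0],"twist": 0},{"translation": [0,0,0],"twist": 0}])

```text
time: 6.4
ee_pos: [0.5646, -0.0078, 0.2064]
eef_rot: [0.707, 0.016, -0.016, -0.707]
ft_force: [0.1, -0.2, -3.8]
width: 0.0117
```

```bash
python3 - <<'E'
from h import *
from scipy.spatial.transform import Rotation as R
c=snap('wrist','wrist3'); 
s=read_state(); print(s['time'],s['ee_pos'],R.from_quat(s['eef_rot']).as_matrix()[:,0].round(3),s['ft_force'],s['width'])
E
```

```text
6.45 [ 0.56455852 -0.00815066  0.20660647] [ 0.999  0.045 -0.   ] [-0.39332072 -0.57923915 -4.15177621] 0.011947113908926518
```

View pics/wrist3.png

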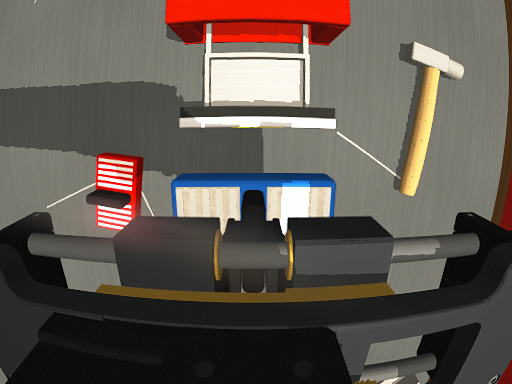

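```bash
python3 - <<'E'
from h import *
im=cv2.imread('pics/wrist3.png')[0:140,150:370]
cv2.imwrite('pics/m3.png',cv2.resize(im,None,fx=3.6,fy=3.6,interpolation=cv2.INTER_CUBIC))
E
```

```text
(no output)
```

View pics/m3.png

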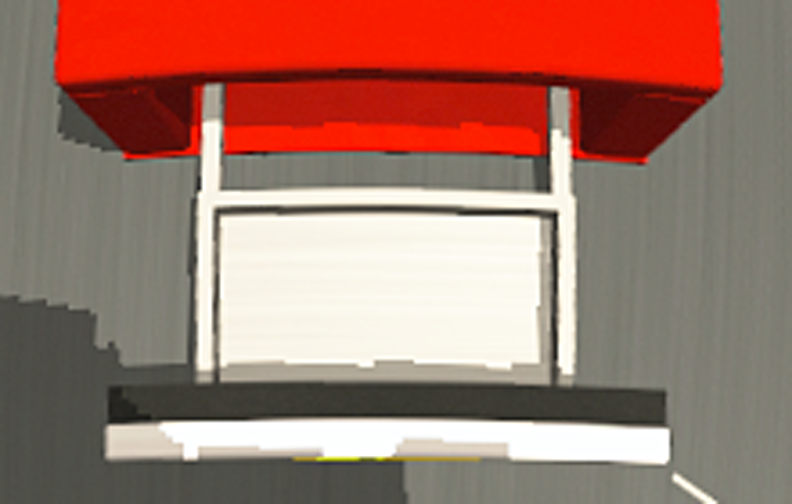

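```bash
python3 - <<'E'
from h import *
c=ld('wrist3')
A=lambda X,Y:((X+.5)/3.6-.5+150,(Y+.5)/3.6-.5)
for n,p,z in [('plate out L',(107,459),.09),('plate out R',(668,462),.09),('in L',(108,422),.09),('in R',(667,427),.09),('backwall inL',(217,210),.026),('backwall inR',(556,211),.026),('wall L front',(216,380),.026),('wall R front',(556,380),.026),('face L',(60,82),.092),('face R',(720,86),.092),('floor back L',(220,213),.01),('floor back R',(541,214),.01)]:
    print(n,at(c,*A(*p),z,True))
# held filter: top face should be at TCP -0.030+.026
ee=np.array([.5646,-.0081,.2066])
for p in [(173,180),(334,180)]: print('filter back top edge',at(c,*p,ee[2]-.0055,True))
E
```

```text
plate out L [0.4924 0.0485 0.09  ]
plate out R [0.6406 0.0546 0.09  ]
in L [0.4925 0.0584 0.09  ]
in R [0.6397 0.0639 0.09  ]
backwall inL [0.5096 0.1276 0.026 ]
backwall inR [0.6173 0.1324 0.026 ]
wall L front [0.5116 0.0719 0.026 ]
wall R front [0.6198 0.077  0.026 ]
face L [0.475 0.152 0.092]
face R [0.6504 0.1597 0.092 ]
floor back L [0.5082 0.1297 0.01  ]
floor back R [0.6148 0.1343 0.01  ]
filter back top edge [0.5164 0.022  0.2011]
filter back top edge [0.6114 0.0262 0.2011]
```

The wrist view puts the pocket centre at (0.565, 0.0955), yaw 0.041, and both the plate and the back wall agree on that. The held filter measures (0.565, -0.006) in the same view, so I need about +102 mm in y. I'll move over and descend to just above the walls.

>>> jog_arm(commands=[{"translation": [0,15,0],"twist": 0},{"translation": [0,30,0],"twist": 0},{"translation": [0,30,0],"twist": 0},{"translation": [0,20,0],"twist": 0},{"translation": [0,7,0],"twist": 0},{"translation": [0,0,-25],"twist": 0},{"translation": [0,0,-35],"twist": 0},{"translation": [0,0,-35],"twist": 0},{"translation": [0,0,-25],"twist": 0},{"translation": [0,0,-12],"twist": 0},{"translation": [0,0,0],"twist": 0},{"translation": [0,0,0],"twist": 0}])

```text
time: 7.65
ee_pos: [0.566, 0.0954, 0.0758]
eef_rot: [-0.707, -0.017, 0.015, 0.707]
ft_force: [0.6, 0.1, -2.8]
width: 0.0121
```

```bash
python3 - <<'E'
from h import *
from scipy.spatial.transform import Rotation as R
snap('wrist','wrist4'); snap('side','side4'); snap('scene','scene4')
s=read_state(); print(s['time'],s['ee_pos'],R.from_quat(s['eef_rot']).as_matrix()[:,0].round(3),s['ft_force'],s['width'])
a=cv2.imread('pics/side4.png')[110:220,160:280];b=cv2.imread('pics/scene4.png')[120:230,270:390]
cv2.imwrite('pics/m4.png',np.hstack([cv2.resize(x,None,fx=3.3,fy=3.3,interpolation=cv2.INTER_CUBIC) for x in(a,b)]))
E
```

```text
7.8 [0.56612922 0.0958393  0.07609073] [0.999 0.046 0.002] [ 0.29412795  0.50978075 -3.47416793] 0.011518535657621926
```

View pics/wrist4.png

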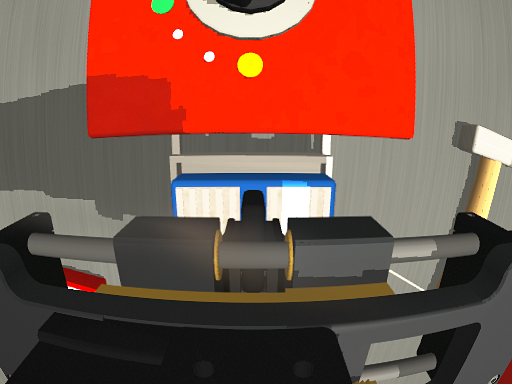

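View pics/m4.png

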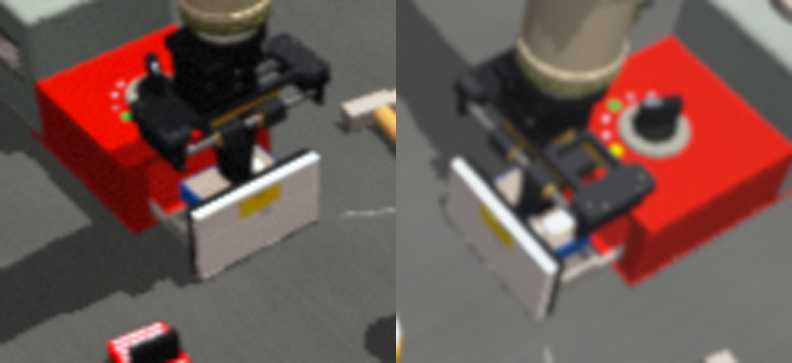

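```bash
python3 - <<'E'
from h import *
c=ld('wrist4')
for p,z in [((170,158),.026),((331,157),.026),((173,180),.0705),((334,181),.0705),((89,136),.092),((413,137),.092)]: print(p,at(c,*p,z,True))
# predicted pocket inner corners and filter bottom corners
for cx,cy in [(.565,.0955)]:
  for a,b in [(35,55),(35,-55),(39,59),(39,-59)]:
    a/=1e3;b/=1e3;t=np.pi/2+.041
    print((a,b),proj(c,[cx+np.cos(t)*a-np.sin(t)*b,cy+np.sin(t)*a+np.cos(t)*b,.026],True))
im=cv2.imread('pics/wrist4.png')[120:230,150:360]
cv2.imwrite('pics/m4b.png',cv2.resize(im,None,fx=3.8,fy=3.8,interpolation=cv2.INTER_CUBIC))
E
```

```text
(170, 158) [0.5036 0.1318 0.026 ]
(331, 157) [0.6219 0.1376 0.026 ]
(173, 180) [0.5178 0.1253 0.0705]
(334, 181) [0.6128 0.1288 0.0705]
(89, 136) [0.4746 0.1531 0.092 ]
(413, 137) [0.6502 0.1601 0.092 ]
(0.035, 0.055) [176.55081006 162.91065652]
(0.035, -0.055) [325.98783044 163.26767812]
(0.039, 0.059) [171.13087519 157.63661179]
(0.039, -0.059) [331.45134783 158.01448818]
```

View pics/m4b.png

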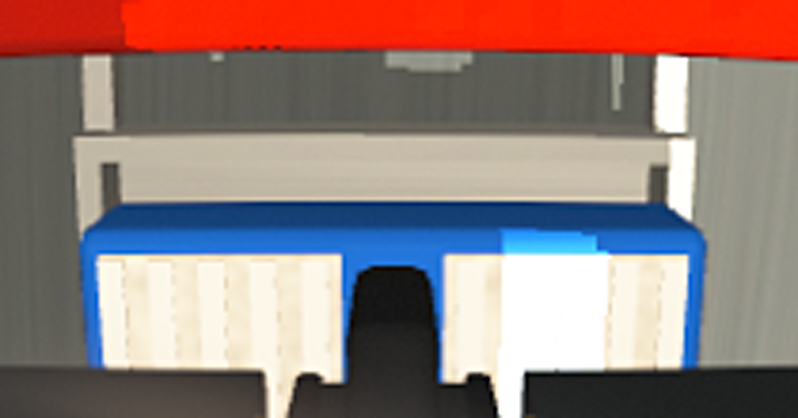

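The filter looks about 2 mm to +x and 1 mm to +y of the pocket centre. I'll correct that and lower gently.

>>> jog_arm(commands=[{"translation": [-2,-1,0],"twist": -0.004},{"translation": [0,0,-6],"twist": 0},{"translation": [0,0,-10],"twist": 0},{"translation": [0,0,-8],"twist": 0},{"translation": [0,0,-4],"twist": 0},{"translation": [0,0,-2],"twist": 0},{"translation": [0,0,0],"twist": 0}])

```text
time: 8.5
ee_pos: [0.563, 0.0946, 0.0442]
eef_rot: [0.707, 0.015, -0.015, -0.707]
ft_force: [-0.0, -0.3, -3.0]
width: 0.0118
```

>>> jog_arm(commands=[{"translation": [0,0,-1],"twist": 0},{"translation": [0,0,-1],"twist": 0},{"translation": [0,0,0],"twist": 0}])

```text
time: 8.8
ee_pos: [0.5632, 0.0947, 0.0426]
eef_rot: [-0.707, -0.015, 0.015, 0.707]
ft_force: [0.1, 1.4, -3.6]
width: 0.0118
```

>>> jog_arm(commands=[{"translation": [0,0,-1],"twist": 0},{"translation": [0,0,-1],"twist": 0},{"translation": [0,0,0],"twist": 0}])

```text
time: 9.1
ee_pos: [0.5633, 0.0948, 0.0415]
eef_rot: [-0.707, -0.015, 0.015, 0.707]
ft_force: [-5.5, -0.2, 8.3]
width: 0.0116
```

```bash
python3 - <<'E'
from h import *
snap('wrist','wrist5')
s=read_state(); print(s['time'],s['ee_pos'],s['ft_force'],s['width'])
im=cv2.imread('pics/wrist5.png')[120:230,150:360]
cv2.imwrite('pics/m5b.png',cv2.resize(im,None,fx=3.8,fy=3.8,interpolation=cv2.INTER_CUBIC))
E
```

```text
9.15 [0.56336064 0.0947857  0.04155181] [-4.20421648 -0.7792289   8.76506632] 0.01193050900311952
```

View pics/m5b.png

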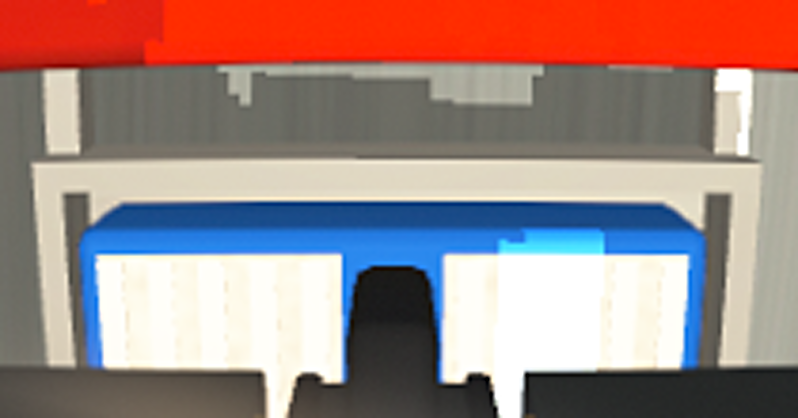

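The filter is inside the walls and on the floor (contact force). I'll release it and go up.

>>> jog_arm(commands=[{"translation": [0,0,0.5],"twist": 0},{"translation": [0,0,0],"twist": 0},{"translation": [0,0,0],"twist": 0},{"translation": [0,0,0],"twist": 0},{"translation": [0,0,0],"twist": 0},{"translation": [0,0,0],"twist": 0}], grip=0.4)

```text
time: 9.75
ee_pos: [0.5632, 0.0947, 0.041]
eef_rot: [0.707, 0.015, -0.015, -0.707]
ft_force: [0.1, 0.4, -0.0]
width: 0.0488
```

```bash
python3 - <<'E'
from h import *
s=read_state(); print(s['time'],s['ee_pos'],s['ft_force'],s['width'])
E
```

```text
9.75 [0.56315433 0.09472879 0.04103175] [ 0.13010598  0.4042006  -0.02951967] 0.04879558731534953
```

>>> jog_arm(commands=[{"translation": [0,0,10],"twist": 0},{"translation": [0,0,25],"twist": 0},{"translation": [0,0,40],"twist": 0},{"translation": [0,0,40],"twist": 0},{"translation": [0,-10,30],"twist": 0},{"translation": [1,-35,0],"twist": 0},{"translation": [1,-40,0],"twist": 0},{"translation": [1,-25,0],"twist": 0},{"translation": [1,-5,0],"twist": 0},{"translation": [0,0,0],"twist": 0}], grip=1)

```text
time: 10.75
ee_pos: [0.5672, -0.021, 0.1867]
eef_rot: [-0.707, -0.014, 0.014, 0.707]
ft_force: [0.2, 0.7, -0.1]
width: 0.0005
```

```bash
python3 - <<'E'
from h import *
c=snap('wrist','wrist6')
s=read_state(); print(s['time'],s['ee_pos'],s['ft_force'],s['width'])
E
```

```text
10.8 [ 0.56726739 -0.01964716  0.18645922] [0.43728629 0.3128514  1.06709053] 0.0006499260864793863
```

View pics/wrist6.png

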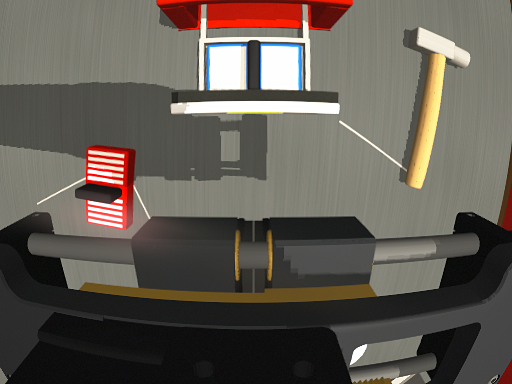

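The filter lies flat in the pocket (px 205..305, 40..90). I'll lower the shut fingers in front of the yellow mark.

>>> jog_arm(commands=[{"translation": [0,0,-30],"twist": 0},{"translation": [0,0,-40],"twist": 0},{"translation": [0,0,-35],"twist": 0},{"translation": [0,0,-20],"twist": 0},{"translation": [0,15,0],"twist": 0},{"translation": [-1,25,0],"twist": 0},{"translation": [0,10,0],"twist": 0},{"translation": [0,10,0],"twist": 0},{"translation": [-1,10,0],"twist": 0},{"translation": [0,10,0],"twist": 0},{"translation": [0,0,0],"twist": 0}])

```text
time: 11.9
ee_pos: [0.5651, 0.0616, 0.0612]
eef_rot: [-0.707, -0.015, 0.015, 0.707]
ft_force: [-1.2, 0.1, -0.7]
width: 0.0003
```

```bash
python3 - <<'E'
from h import *
snap('side','side7')
s=read_state(); print(s['time'],s['ee_pos'],s['ft_force'],s['width'])
a=cv2.imread('pics/side7.png')[90:240,150:310]
cv2.imwrite('pics/m7.png',cv2.resize(a,None,fx=4,fy=4,interpolation=cv2.INTER_CUBIC))
E
```

```text
11.95 [0.56498051 0.06058069 0.06106606] [ 0.39116257 -0.13936646  0.16292827] 0.0003113724383810349
```

View pics/m7.png

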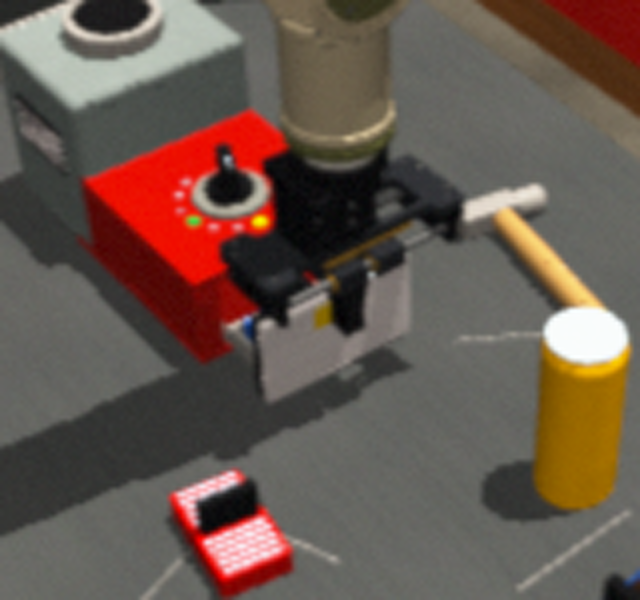

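The tray is moving in, with the fingers on the plate. I'll push on.

>>> jog_arm(commands=[{"translation": [0,8,0],"twist": 0},{"translation": [-1,8,0],"twist": 0},{"translation": [0,8,0],"twist": 0},{"translation": [0,8,0],"twist": 0},{"translation": [-1,8,0],"twist": 0},{"translation": [0,6,0],"twist": 0},{"translation": [0,4,0],"twist": 0},{"translation": [0,4,0],"twist": 0},{"translation": [0,4,0],"twist": 0},{"translation": [0,2,0],"twist": 0},{"translation": [0,0,0],"twist": 0}])

```text
time: 13.05
ee_pos: [0.5626, 0.119, 0.061]
eef_rot: [0.707, 0.014, -0.015, -0.707]
ft_force: [-3.2, -5.0, 3.1]
width: 0.0005
```

>>> jog_arm(commands=[{"translation": [0,2,0],"twist": 0},{"translation": [0,2,0],"twist": 0},{"translation": [0,2,0],"twist": 0},{"translation": [0,1,0],"twist": 0},{"translation": [0,0,0],"twist": 0}])

```text
time: 13.55
ee_pos: [0.5624, 0.1253, 0.0609]
eef_rot: [0.708, 0.014, -0.015, -0.706]
ft_force: [-3.6, -6.9, 3.8]
width: -0.0001
```

>>> jog_arm(commands=[{"translation": [0,2,0],"twist": 0},{"translation": [0,1,0],"twist": 0},{"translation": [0,1,0],"twist": 0},{"translation": [0,0,0],"twist": 0}])

```text
time: 13.95
ee_pos: [0.5623, 0.129, 0.0609]
eef_rot: [0.708, 0.014, -0.015, -0.706]
ft_force: [-4.1, -8.1, 3.0]
width: 0.0004
```

>>> jog_arm(commands=[{"translation": [0,1,0],"twist": 0},{"translation": [0,1,0],"twist": 0},{"translation": [0,1,0],"twist": 0},{"translation": [0,0,0],"twist": 0}])

```text
time: 14.35
ee_pos: [0.5622, 0.1319, 0.0608]
eef_rot: [0.708, 0.014, -0.015, -0.706]
ft_force: [-3.6, -8.9, 4.5]
width: 0.0006
```

>>> jog_arm(commands=[{"translation": [0,1,0],"twist": 0},{"translation": [0,1,0],"twist": 0},{"translation": [0,0,0],"twist": 0}])

```text
time: 14.65
ee_pos: [0.5622, 0.1325, 0.0608]
eef_rot: [0.708, 0.013, -0.015, -0.706]
ft_force: [-5.0, -11.8, 5.8]
width: 0.0004
```

>>> jog_arm(commands=[{"translation": [0,1,0],"twist": 0},{"translation": [0,1,0],"twist": 0},{"translation": [0,0,0],"twist": 0}])

```text
time: 14.95
ee_pos: [0.5622, 0.1326, 0.0608]
eef_rot: [0.709, 0.012, -0.015, -0.705]
ft_force: [-6.8, -17.8, 8.0]
width: 0.0005
```

It's at the stop: no more travel and the force is rising. One more mm, then let go.

>>> jog_arm(commands=[{"translation": [0,1,0],"twist": 0},{"translation": [0,0,0],"twist": 0},{"translation": [0,-4,0],"twist": 0},{"translation": [0,-5,0],"twist": 0},{"translation": [0,-6,0],"twist": 0},{"translation": [0,-10,0],"twist": 0},{"translation": [1,-20,0],"twist": 0},{"translation": [1,-30,0],"twist": 0},{"translation": [0,-30,0],"twist": 0},{"translation": [0,-20,20],"twist": 0},{"translation": [0,0,40],"twist": 0},{"translation": [0,0,40],"twist": 0},{"translation": [0,0,30],"twist": 0},{"translation": [0,0,0],"twist": 0}])

```text
time: 16.35
ee_pos: [0.5674, 0.0141, 0.1956]
eef_rot: [-0.706, -0.017, 0.012, 0.708]
ft_force: [1.0, -0.8, -0.4]
width: 0.0006
```

```bash
python3 - <<'E'
from h import *
c=snap('wrist','wrist8');snap('side','side8');snap('scene','scene8')
s=read_state(); print(s['time'],s['ee_pos'],s['ft_force'],s['width'])
a=cv2.imread('pics/side8.png')[110:220,160:280];b=cv2.imread('pics/scene8.png')[120:230,270:390]
cv2.imwrite('pics/m8.png',np.hstack([cv2.resize(x,None,fx=3.3,fy=3.3,interpolation=cv2.INTER_CUBIC) for x in(a,b)]))
E
```

```text
16.5 [0.56481945 0.01415508 0.19045231] [ 0.74634471 -0.08361448 -0.56710602] 0.0005878694709751081
```

View pics/wrist8.png

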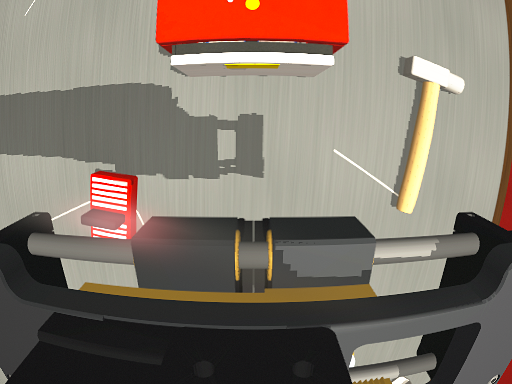

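View pics/m8.png

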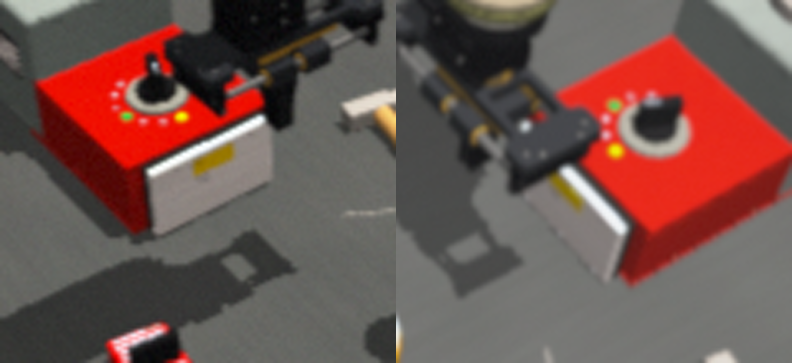

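```bash
python3 - <<'E'
from h import *
c=ld('wrist8')
print(at(c,171,65,.09,True),at(c,333,65,.09,True),at(c,157,43,.092,True),at(c,348,43,.092,True))
print(at(c,252,3,.092,True))
E
```

```text
[0.4893 0.1292 0.09  ] [0.6366 0.1353 0.09  ] [0.4751 0.1508 0.092 ] [0.65   0.1582 0.092 ]
[0.5605 0.1893 0.092 ]
```

The plate's outer edge is 22 mm from the face, so the tray joint is about 0.010–0.011: latched. Now the knob.

>>> jog_arm(commands=[{"translation": [0,10,20],"twist": 0},{"translation": [0,30,30],"twist": 0},{"translation": [0,35,15],"twist": 0},{"translation": [0,30,0],"twist": 0},{"translation": [0,10,0],"twist": 0},{"translation": [0,0,0],"twist": 0},{"translation": [0,0,0],"twist": 0}], grip=0.4)

```text
time: 17.2
ee_pos: [0.5649, 0.1272, 0.2551]
eef_rot: [0.707, 0.014, -0.015, -0.706]
ft_force: [-0.2, 0.4, -0.5]
width: 0.0475
```

```bash
python3 - <<'E'
from h import *
c=snap('wrist','wrist9')
from scipy.spatial.transform import Rotation as R
s=read_state(); print(s['time'],s['ee_pos'],R.from_quat(s['eef_rot']).as_matrix().round(3),s['width'],s['joint_positions'].round(2))
im=cv2.imread('pics/wrist9.png')[60:230,150:370]
cv2.imwrite('pics/m9.png',cv2.resize(im,None,fx=3.5,fy=3.5,interpolation=cv2.INTER_CUBIC))
E
```

```text
17.25 [0.56506226 0.12673066 0.25539568] [[ 0.999 -0.001 -0.04 ]
 [ 0.04  -0.001  0.999]
 [-0.001 -1.    -0.001]] 0.04906179346487039 [-0.78  0.23  0.57  1.56 -0.12  1.39 -0.16]
```

View pics/m9.png

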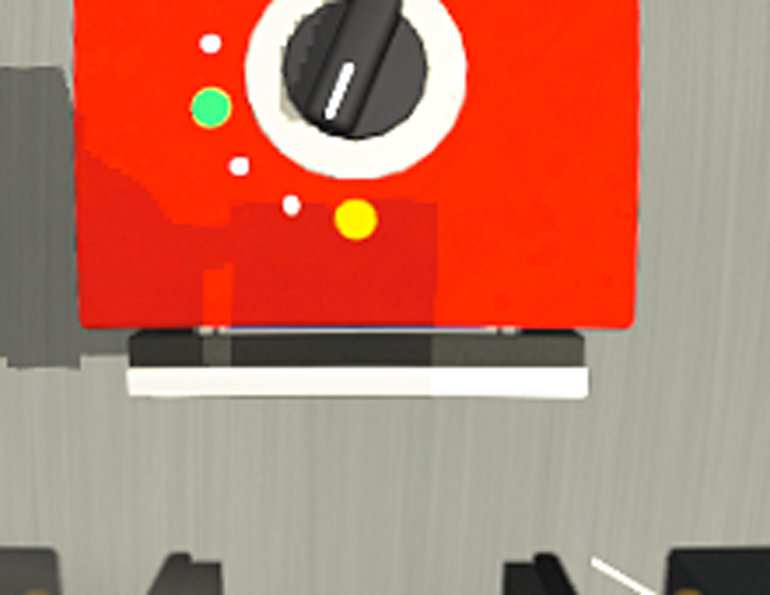

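View pics/wrist9.png

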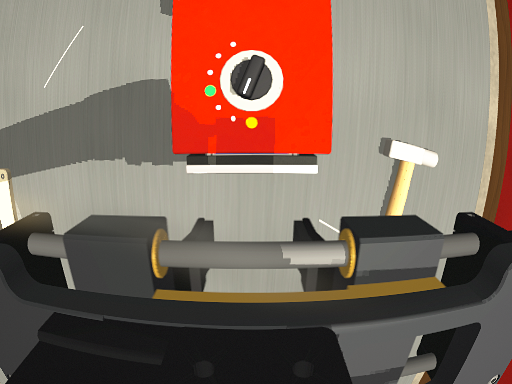

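```bash
python3 - <<'E'
from h import *
c=ld('wrist9')
A=lambda X,Y:((X+.5)/3.5-.5+150,(Y+.5)/3.5-.5+60)
L=[at(c,*A(*p),.136,True) for p in [(331,116),(349,66)]]
print(L, 'line angle from -x pointer', np.degrees(np.arctan2(*(L[0]-L[1])[1::-1])))
# ring extents: z of white ring (base plate ~ .092-.095); 
ring=[at(c,*A(*p),.094,True) for p in [(245,72),(466,72),(357,178)]];print('ring',ring)
y=at(c,*A(356,219),.092,True);g=at(c,*A(211,107),.092,True);print('yellow',y,'green',g, [at(c,*A(*p),.092,True) for p in [(291,205),(239,166),(210,43)]])
print('black disc', [at(c,*A(*p),.106,True) for p in [(283,72),(428,72),(357,139)]])
E
```

```text
[array([0.5534, 0.2174, 0.136 ]), array([0.5576, 0.2312, 0.136 ])] line angle from -x pointer -106.927513064147
ring [array([0.525, 0.234, 0.094]), array([0.5927, 0.2365, 0.094 ]), array([0.5607, 0.2017, 0.094 ])]
yellow [0.5609 0.1889 0.092 ] green [0.5146 0.223  0.092 ] [array([0.5406, 0.1926, 0.092 ]), array([0.524 , 0.2045, 0.092 ]), array([0.5135, 0.2434, 0.092 ])]
black disc [array([0.5377, 0.2327, 0.106 ]), array([0.5804, 0.2343, 0.106 ]), array([0.5603, 0.2131, 0.106 ])]
```

The knob axis is at about (0.559, 0.2345), confirmed by the ring, the disc and the geometry. The pointer reads about 20–25° clockwise of yellow, so it's on the first click (first white dot at 26°). Green is at +78°. I'll hover over the knob with the jaws across the bar.

>>> jog_arm(commands=[{"translation": [-1,10,0],"twist": -0.05},{"translation": [-1,25,0],"twist": -0.06},{"translation": [-1,30,0],"twist": -0.06},{"translation": [-1,25,-10],"twist": -0.06},{"translation": [-1,15,-20],"twist": -0.06},{"translation": [-1,3,-25],"twist": -0.06},{"translation": [0,0,-20],"twist": -0.06},{"translation": [0,0,-10],"twist": 0},{"translation": [0,0,0],"twist": 0},{"translation": [0,0,0],"twist": 0}])

```text
time: 18.25
ee_pos: [0.5598, 0.236, 0.172]
eef_rot: [-0.695, 0.129, -0.13, 0.695]
ft_force: [-0.4, -0.4, 0.0]
width: 0.0522
```

```bash
python3 - <<'E'
from h import *
c=snap('wrist','wrist10');snap('side','side10');snap('scene','scene10')
from scipy.spatial.transform import Rotation as R
s=read_state(); M=R.from_quat(s['eef_rot']).as_matrix();print(s['time'],s['ee_pos'],np.degrees(np.arctan2(M[1,0],M[0,0])),M[:,1].round(3),s['width'],s['joint_positions'].round(2))
a=cv2.imread('pics/side10.png')[100:190,150:270];b=cv2.imread('pics/scene10.png')[110:200,290:410]
cv2.imwrite('pics/m10.png',np.hstack([cv2.resize(x,None,fx=3.3,fy=3.3,interpolation=cv2.INTER_CUBIC) for x in(a,b)]))
E
```

```text
18.4 [0.55981278 0.23662543 0.1722698 ] -21.073186436432344 [ 0.002  0.001 -1.   ] 0.05241349964825967 [-0.92  0.35  0.55  1.61 -0.19  1.24 -0.69]
```

View pics/wrist10.png

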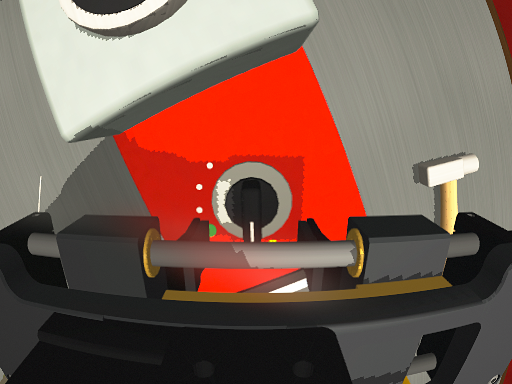

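View pics/m10.png

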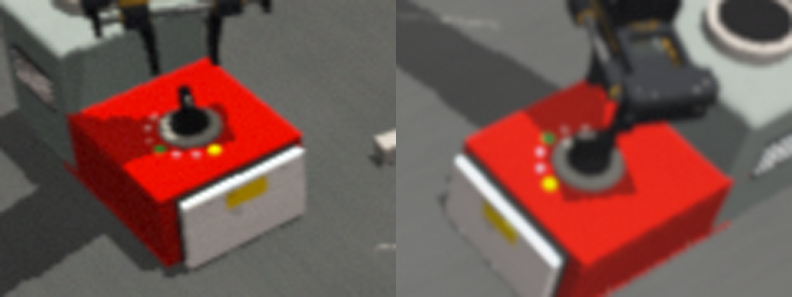

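The bar is aligned with the jaws (wrist px 244..261, white line vertical at 251). I'll lower and grip.

>>> jog_arm(commands=[{"translation": [-1,-2,-10],"twist": -0.01},{"translation": [0,0,-15],"twist": 0},{"translation": [0,0,-15],"twist": 0},{"translation": [0,0,-12],"twist": 0},{"translation": [0,0,-6],"twist": 0},{"translation": [0,0,-2],"twist": 0},{"translation": [0,0,0],"twist": 0}])

```text
time: 19.1
ee_pos: [0.5582, 0.2347, 0.1109]
eef_rot: [0.695, -0.133, 0.133, -0.694]
ft_force: [0.4, 0.3, -0.0]
width: 0.0522
```

>>> jog_arm(commands=[{"translation": [0,0,0],"twist": 0},{"translation": [0,0,0],"twist": 0},{"translation": [0,0,0],"twist": 0},{"translation": [0,0,0],"twist": 0},{"translation": [0,0,0],"twist": 0},{"translation": [0,0,0],"twist": 0},{"translation": [0,0,0],"twist": 0},{"translation": [0,0,0],"twist": 0}], grip=1, grip_force=30)

```text
time: 19.9
ee_pos: [0.5581, 0.2349, 0.1111]
eef_rot: [-0.694, 0.133, -0.133, 0.695]
ft_force: [-0.5, 0.5, 0.9]
width: 0.0139
```

```bash
cat > st.py <<'E'
from h import *
from scipy.spatial.transform import Rotation as R
s=read_state(); M=R.from_quat(s['eef_rot']).as_matrix();print(s['time'],s['ee_pos'].round(4),np.degrees(np.arctan2(M[1,0],M[0,0])).round(2),M[:,1].round(3),s['ft_force'].round(1),s['torque'].round(3),s['width'].round(4),s['joint_positions'].round(2))
E
python3 st.py
```

```text
Traceback (most recent call last):
  File "st.py", line 3, in <module>
    s=read_state(); M=R.from_quat(s['eef_rot']).as_matrix();print(s['time'],s['ee_pos'].round(4),np.degrees(np.arctan2(M[1,0],M[0,0])).round(2),M[:,1].round(3),s['ft_force'].round(1),s['torque'].round(3),s['width'].round(4),s['joint_positions'].round(2))
                                                                                                                                                                                                            ^^^^^^^^^^^^^^^^
AttributeError: 'float' object has no attribute 'round'
```

>>> jog_arm(commands=[{"translation": [0,0,0],"twist": -0.05},{"translation": [0,0,0],"twist": -0.08},{"translation": [0,0,0],"twist": -0.08},{"translation": [0,0,0],"twist": -0.08},{"translation": [0,0,0],"twist": -0.08},{"translation": [0,0,0],"twist": -0.08},{"translation": [0,0,0],"twist": 0},{"translation": [0,0,0],"twist": 0}])

```text
time: 20.7
ee_pos: [0.5579, 0.235, 0.1111]
eef_rot: [0.648, -0.284, 0.283, -0.648]
ft_force: [-3.1, 1.6, 3.1]
width: 0.0137
```

```bash
sed -i "s/s\['width'\].round(4)/round(s['width'],4)/" st.py; python3 st.py
```

```text
20.7 [0.5579 0.235  0.1111] -47.3 [-0.  0. -1.] [-3.1  1.6  3.1] [ 0.161  0.827 -0.176] 0.0137 [-0.97  0.42  0.62  1.68 -0.27  1.13 -1.09]
```

>>> jog_arm(commands=[{"translation": [0,0,0],"twist": -0.05},{"translation": [0,0,0],"twist": -0.08},{"translation": [0,0,0],"twist": -0.08},{"translation": [0,0,0],"twist": -0.08},{"translation": [0,0,0],"twist": -0.08},{"translation": [0,0,0],"twist": -0.08},{"translation": [0,0,0],"twist": 0},{"translation": [0,0,0],"twist": 0}])

```text
time: 21.5
ee_pos: [0.5578, 0.2352, 0.1111]
eef_rot: [0.568, -0.421, 0.42, -0.568]
ft_force: [-5.0, 1.7, 3.5]
width: 0.0139
```

```bash
python3 st.py;  python3 -c "
from h import *
snap('scene','scene11');snap('side','side11')
a=cv2.imread('pics/side11.png')[100:190,150:270];b=cv2.imread('pics/scene11.png')[110:200,290:410]
cv2.imwrite('pics/m11.png',np.hstack([cv2.resize(x,None,fx=3.3,fy=3.3,interpolation=cv2.INTER_CUBIC) for x in(a,b)]))"
```

```text
21.5 [0.5578 0.2352 0.1111] -72.99 [-0.001  0.    -1.   ] [-5.   1.7  3.5] [ 0.489  1.299 -0.058] 0.0139 [-1.03  0.44  0.71  1.68 -0.32  1.14 -1.51]
```

View pics/m11.png

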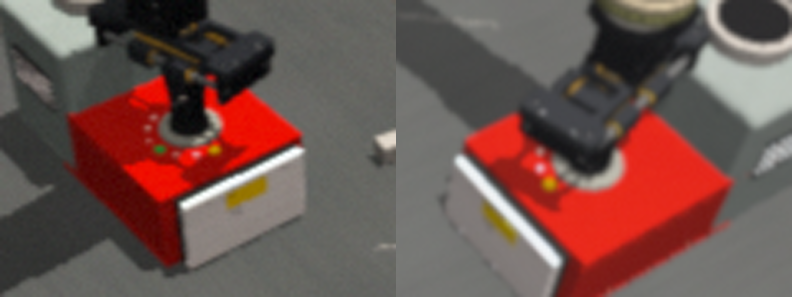

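I've turned 51.3° since gripping, which is two clicks. I'll release it, rise and check.

>>> jog_arm(commands=[{"translation": [0,0,0],"twist": 0},{"translation": [0,0,0],"twist": 0},{"translation": [0,0,0],"twist": 0},{"translation": [0,0,0],"twist": 0},{"translation": [0,0,0],"twist": 0}], grip=0.4)

```text
time: 22.1
ee_pos: [0.5583, 0.2345, 0.111]
eef_rot: [0.568, -0.422, 0.422, -0.568]
ft_force: [-0.2, -0.6, 0.6]
width: 0.0455
```

>>> jog_arm(commands=[{"translation": [0,0,10],"twist": 0},{"translation": [0,0,25],"twist": 0},{"translation": [0,0,40],"twist": 0},{"translation": [0,0,40],"twist": 0},{"translation": [0,-20,20],"twist": 0.08},{"translation": [0,-30,10],"twist": 0.13},{"translation": [0,-30,0],"twist": 0.13},{"translation": [0,-20,0],"twist": 0.13},{"translation": [0,-5,0],"twist": 0.13},{"translation": [0,0,0],"twist": 0.13},{"translation": [0,0,0],"twist": 0.13},{"translation": [0,0,0],"twist": 0.13},{"translation": [0,0,0],"twist": 0.13},{"translation": [0,0,0],"twist": 0.1},{"translation": [0,0,0],"twist": 0.1},{"translation": [0,0,0],"twist": 0}])

```text
time: 23.7
ee_pos: [0.5583, 0.1295, 0.2568]
eef_rot: [-0.707, -0.016, 0.015, 0.707]
ft_force: [-0.8, -0.5, -0.9]
width: 0.0523
```

```bash
python3 st.py; python3 - <<'E'
from h import *
snap('wrist','wrist12');snap('scene','scene12');snap('side','side12')
im=cv2.imread('pics/wrist12.png')[60:230,140:370]
cv2.imwrite('pics/m12.png',cv2.resize(im,None,fx=3.4,fy=3.4,interpolation=cv2.INTER_CUBIC))
E
```

```text
23.7 [0.5583 0.1295 0.2568] 2.48 [ 0.001  0.    -1.   ] [-0.8 -0.5 -0.9] [-0.068  0.02   0.01 ] 0.0523 [-0.84  0.22  0.63  1.58 -0.13  1.38 -0.15]
```

View pics/m12.png

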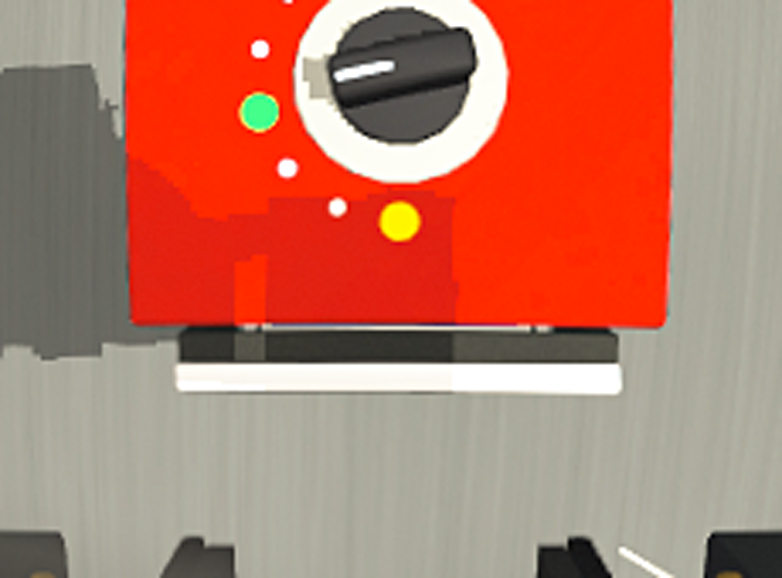

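View pics/side12.png

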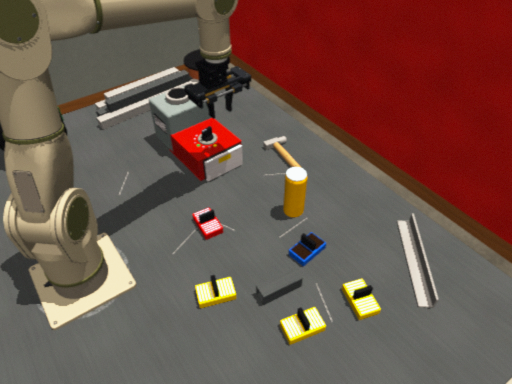

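View pics/scene12.png

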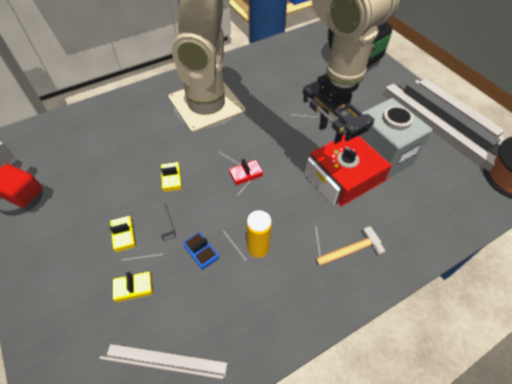

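```bash
python3 - <<'E'
from h import *
c=ld('wrist12')
A=lambda X,Y:((X+.5)/3.4-.5+140,(Y+.5)/3.4-.5+60)
L=[at(c,*A(*p),.136,True) for p in [(335,77),(393,66)]]
a=np.degrees(np.arctan2(*(L[0]-L[1])[1::-1]));print(L,a,'knob deg',-87.65-a)
print(at(c,*A(176,390),.09,True),at(c,*A(621,390),.09,True),at(c,*A(132,325),.092,True),at(c,*A(666,325),.092,True))
E
```

```text
[array([0.5406, 0.2299, 0.136 ]), array([0.5565, 0.2336, 0.136 ])] -166.9001569177337 knob deg 79.2501569177337
[0.4883 0.1304 0.09  ] [0.6381 0.1367 0.09  ] [0.4736 0.1523 0.092 ] [0.6513 0.16   0.092 ]
```

The pointer is at about 79°, against 77° for the third click, and the tray joint is about 0.011 (latched). The bystanders look unmoved, so I'm handing in.

```bash
python3 -c "
from bench import *
print(close_job())"
```

```text
the job is handed in; nothing more can be done
None
```

The fume extractor is ready and the job was handed in at about 24 s, well under the 58 s limit; no verdict was reported.

I set the clean filter flat in the tray by its handle. I then pressed the tray to its stop, with about 18 N measured just before the last 1 mm of push, and let go so it latched. After that I turned the fan knob two clicks clockwise from the first click.

- **Filter:** the wrist camera showed it lying flat inside the pocket before I shut the tray. I did not see it again after that.
- **Tray:** the front plate stands about 22 mm from the extractor face, which puts the tray about 0.011 m out (latched). It measured the same after the knob was turned.
- **Knob:** the pointer reads about 79° from off, against 77° for the green dot. The arm turned 51.3°, which matches two clicks. My first reading of the knob was about 20° where the first click should be 26°, which I put down to reading so short a line; the later checks agreed with the first click.
- **Other items:** the dirty filter, can, hammer and look-alikes appear unmoved in the last scene and side pictures. The gripper was clear of everything.

The scene and side cameras differed by about 6 mm in x, so I used the wrist camera for the final placing.

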